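# Put the washed basket and rinse beaker up to drain

## Task

The board-cleaning job is finished: lift the parts basket out of the drained cleaning tank and hang it by its handle on the orange double hook, so that it hangs freely from both prongs. Take the white rinse beaker from its sloping cradle and put it upside down over the yellow drying peg, rim all the way down on the black disc. Leave the power supply and the multimeter where they are.

Things in the scene. Friction and masses are not known exactly. Their poses are not given: they have to be found in the camera images.
- cleaner: Fixed open steel ultrasonic cleaning tank, empty, 180 (x) x 250 (y) x 110 mm high; walls 14 mm thick, inner floor 30 mm above the bench. Origin: centre of its underside on the bench; y is its long side.
- basket: Loose steel wire basket with two dark heatsinks fixed in it, 90 (x) x 130 (y) x 55 mm high, about 250 g, on the tank's floor. Rigid arched handle of 8 mm bar in its y-z plane: posts at y = +-66 mm at the short ends, straight top bar along y from -50 to +50 mm, 150 mm above the underside. Origin: centre of the underside, z up.
- basket_grip (a point): Centre of the handle's top bar (150 mm above the basket's underside); here the bar wears a blue grip, 14 x 14 mm in section and 30 mm long (along the basket's y). Axes as the basket's.
- stand: Fixed draining stand: dark base 210 x 160 mm with a low white drip tray (top 30 mm above the bench), an upright 18 mm post at x = +90 mm and the orange double hook. Origin: on the bench under the place where the handle bar should rest; the hook points to the stand's -x.
- hook_rest (a point): Where the handle bar's centre should rest, 223 mm above the bench; axes as the stand's. Two level prongs (8 mm rods) at y = +-32 mm, tops 4 mm below this point, run from the post (x = +90 mm) to x = -35 mm, then turn up to tips at x = -48 mm, 19 mm above this point. The bar lies along y across both, anywhere from tips to post; fingers fit in the 56 mm gap.
- beaker: Loose straight plastic beaker, white, blue band at its closed end: 60 mm outside diameter, 54 mm inside, 95 mm long, bottom 4 mm thick, about 90 g. Origin: centre of the outer face of the closed end; z runs along its axis to the open mouth. It starts lying in the cradle, mouth 30 degrees below level, towards the cradle's -x.
- beaker_mid (a point): On the beaker's axis, halfway (47.5 mm from either end).
- beaker_mouth (a point): Centre of the beaker's open rim.
- cradle: Fixed wire cradle for the beaker: base plate 150 (x) x 80 (y) x 8 mm, two 8 mm rods 40 mm apart that slope down 30 degrees towards its -x and end in upturned stops. The beaker's sides are free; its middle lies 95 mm above the bench. Origin: centre of the underside.
- peg: Fixed drying peg: black disc 110 mm in diameter, 15 mm thick, with an upright yellow peg 36 mm in diameter, its tapered top 90 mm above the bench. Origin: centre of the underside on the peg's axis, z up.
- peg_seat (a point): On the peg's axis at the disc's upper face, 15 mm above the bench: the beaker's rim centre belongs here.
- psu: Bystander: grey metal power supply with a fan, 85 x 150 x 40 mm. Origin: centre of the underside.
- meter: Bystander: yellow multimeter lying flat, 85 x 170 x 42 mm. Origin: centre of the underside.

How it is judged:
By the outcome, as a careful person would: the job done as asked, in the order asked, and still so for the second after the job is handed in, with the robot touching nothing.
It also fails if it takes over 61 s, if anything falls off the work surface, if the arm or the gripper's body presses on something with over 40 N, if the wrist force passes 120 N, or if a joint passes its speed limit or range.

## Robot

A 6-joint arm with a two-finger parallel gripper is mounted at the origin on the work surface. World frame = base frame: x ahead of the robot, y to its left, z up, the work surface at z = 0. Lengths are in mm, angles in degrees, forces in N, time in s.
With the tool pointing down it reaches from about 425 to 950 mm from the base axis. Payload 14.7 kg.
Tool frame: the origin (TCP) lies midway between the tips of the shut fingers; the grasp point (between the pads) lies 19 mm behind it; y points along the fingers, x is the direction in which the jaws open and shut, and the axes are right-handed (so a half turn about y gives the same grasp; the last joint's range is limited). The gripper opens to 85 mm and grips with 20 to 120 N. Pads are 22 mm wide; open, the fingers measure 114 mm over their backs; the gripper's body (76 mm by 85 mm) begins 54 mm behind the grasp point. The pads swing forward as they close: fully open they stand 13 mm farther back than shut.
Start: joints at [69.351, 27.513, 91.461, -0, 61.026, -2.67], TCP at [200.615, 618.261, 231.297] pointing down, gripper open.
Joint ranges: [-157.49, 157.49], [-46.99, 117.5], [13.45, 153.17], [-89.5, 269.5], [5.16, 153.95], [-167.48, 167.48]. Speed limits (degrees/s): [108.29, 108.29, 136.94, 172.46, 172.46, 172.46].

## Interface

Orientations are given as a 3x3 rotation matrix whose columns are the frame's x, y, z axes.
In Python, from bench import robot gives the robot as it stands.
- The arm moves only by the tool play_rows, never from a script. Its argument "motion" is a list of rows, each a list of 7 numbers: the shift along the world's x, y, z in m, then the turn, a rotation vector about the world's x, y, z in degrees, then the opening, from 0 (shut) to 1 (fully open). In form: [[dx, dy, dz, wx, wy, wz, grip], ...]. A call has 1 to 8 rows; each row shifts and turns the pose as measured when the row begins; what a row does not reach is not made up. A row lasts 1/8 s, in which the tool goes at most 62.5 mm and 10.7 degrees, less where a joint would pass 70% of its speed; a pose out of reach is approached as far as the arm can. A call with a gripper value outside its range is refused whole. The fingers move at their own pace and stop on an object; the grip force is fixed at half the most. Time passes only in rows, so rows that do not move let the fingers close. It gives the time, the measured TCP pose, the force and the opening at its end, in the units of the state.
- robot.state(): the state, without advancing time (a new reading comes with each control period).
- robot.get_image(name): name is "scene" or "top" or "wrist"; returns a dict with "frame" (480x640x3 uint8, red, green, blue), "fovy" (degrees; the focal length in pixels is half the picture's height over the tangent of half this angle, whatever the lens; pixels are square), "cx", "cy" (the principal point, pixels), "view" (4x4, takes a point from world to camera coordinates). Camera axes: x right, y up, looking along -z (the intrinsics and any distortion apply to the point x, -y, -z); pixel columns grow to the right and rows downward; lengths in mm; the calibration is good to about 2 mm. A picture is of the moment at which its call begins. There is no depth.
- robot.sign_off(): hands the job in, once; it reports no verdict.
The state is a dict: "time": time; "joint_positions": joint angles; "joint_vel": joint speeds; "joint_efforts": joint torques, N m; "ee_pos": TCP position; "ee_rot": TCP orientation; "wrist_force": force on the tool from outside, world axes, zero at the start; "moment": the same for the moment, N m; "gripper_width": opening from 0.0 (shut) to 1.0 (fully open).
Only numpy, scipy, OpenCV 4.12 (cv2) and the standard library are available. Lean on these libraries where they do the work, as an engineer would, in place of code of your own. Each camera call takes 0.05 s, during which the arm holds its last target. There are 200 camera calls.

## Working session

There is one attempt and no reset: what is moved stays moved. The work goes in short steps, Python scripts to look and compute and a tool call to move; the robot and the scene stay as the last step left them, time stands still between calls to the robot, and variables do not carry over. Pictures are saved under pics/ and viewed, about 8 in all and at most 12, crops included, and the job is handed in when it is done.

Besides the shell and the picture viewer there is one more tool, called after "Request:" by a JSON object that holds its "fn" and its "kwargs". play_rows: Moves the arm, as the interface text tells. Its arguments: {"type":"object","properties":{"motion":{"type":"array","items":{"type":"array","items":{"type":"number"}}}},"required":["motion"]}

```bash
mkdir -p pics
cat > h.py <<'E'
import numpy as np, cv2
from bench import robot
def grab(n,fn=None):
    d=robot.get_image(n)
    if fn: cv2.imwrite('pics/'+fn+'.png',d['frame'][:,:,::-1])
    return d
def f(d): return 240/np.tan(np.radians(d['fovy']/2))
def ray(d,u,v):
    V=np.array(d['view']);R=V[:3,:3];o=-R.T@V[:3,3]
    w=R.T@np.array([(u-d['cx'])/f(d),-(v-d['cy'])/f(d),-1.]);return o,w
def onz(d,u,v,z):
    o,w=ray(d,u,v);return o+w*(z-o[2])/w[2]
def proj(d,p):
    V=np.array(d['view']);c=V[:3,:3]@np.array(p)+V[:3,3]
    return d['cx']+f(d)*c[0]/-c[2], d['cy']-f(d)*c[1]/-c[2]
def tri(rs):
    A=0;b=0
    for o,w in rs:
        w=w/np.linalg.norm(w);P=np.eye(3)-np.outer(w,w);A=A+P;b=b+P@o
    return np.linalg.solve(A,b)
E
python3 - <<'E'
from h import *
for n in('scene','top','wrist'):
    d=grab(n,n+'0');print(n,d['fovy'],d['cx'],d['cy'],[k for k in d],np.round(ray(d,d['cx'],d['cy']),2).tolist())
s=robot.state();print(s['time'],s['ee_rot'])
E
```

```text
scene 42.36599239693609 325.45980664645043 237.06412201990503 ['frame', 'fovy', 'cx', 'cy', 'view'] [[1130.03, -429.1, 1299.19], [-0.41, 0.31, -0.86]]
top 44.90572981602196 311.3275186056177 228.74983246066958 ['frame', 'fovy', 'cx', 'cy', 'view'] [[355.61, -34.0, 1523.04], [0.19, 0.01, -0.98]]
wrist 58.37241950451894 309.55761557389803 244.96168100657283 ['frame', 'fovy', 'cx', 'cy', 'view'] [[132.68, 641.23, 372.67], [0.27, -0.09, -0.96]]
0.15 [[ 3.08642886e-01 -2.65973048e-04 -9.51177953e-01]
 [ 9.51177620e-01 -7.95826194e-04  3.08643001e-01]
 [-8.39063050e-04 -9.99999648e-01  7.36151694e-06]]
```

View pics/top0.png

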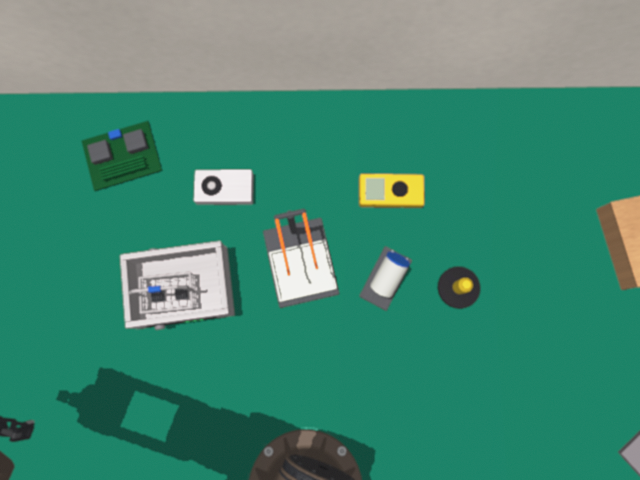

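View pics/scene0.png

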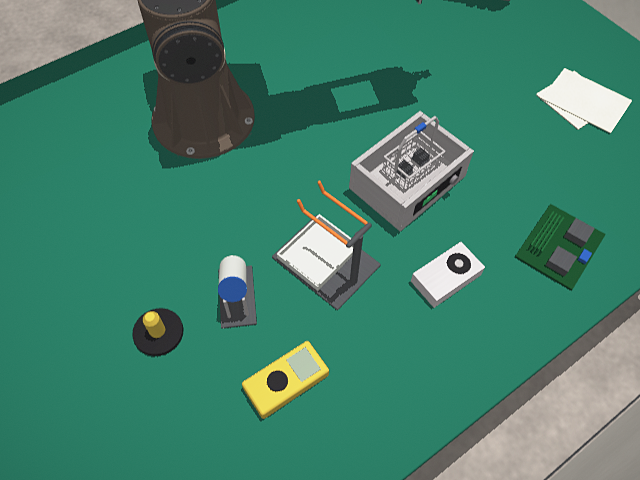

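Run:
```python
from h import *
t=grab('top');s=grab('scene')
a=cv2.resize(t['frame'][200:340,105:240],None,fx=3,fy=3,interpolation=2)
b=cv2.resize(t['frame'][200:340,260:390],None,fx=3,fy=3,interpolation=2)
c=cv2.resize(s['frame'][100:190,350:480],None,fx=3,fy=2,interpolation=2)
a=cv2.resize(t['frame'][200:340,105:238],(399,420),interpolation=2);b=cv2.resize(t['frame'][200:340,255:388],(399,420),interpolation=2)
cv2.imwrite('pics/crop1.png',np.hstack([a,b])[:,:,::-1])
for n,d in(('top',t),('scene',s)):
    h=cv2.cvtColor(d['frame'],cv2.COLOR_RGB2HSV)
    for nm,lo,hi in(('blue',(105,130,60),(125,255,255)),('orange',(5,170,120),(17,255,255)),('yellow',(20,150,100),(35,255,255))):
        m=cv2.inRange(h,lo,hi);k,l,st,ce=cv2.connectedComponentsWithStats(m)
        for i in range(1,k):
            if st[i,4]>15:
                r=cv2.minAreaRect(np.argwhere(l==i)[:,::-1].astype(np.float32));print(n,nm,st[i,4],np.round(ce[i],1),np.round(cv2.boxPoints(r),1).tolist())
```

```text
top blue 90 [114.7 134.1] [[107.80000305175781, 132.39999389648438], [118.9000015258789, 128.6999969482422], [121.30000305175781, 135.89999389648438], [110.19999694824219, 139.60000610351562]]
top blue 184 [397.8 259. ] [[385.20001220703125, 257.6000061035156], [389.20001220703125, 249.60000610351562], [410.79998779296875, 260.3999938964844], [406.79998779296875, 268.3999938964844]]
top blue 62 [154.1 289.3] [[149.0, 287.0], [160.0, 287.0], [160.0, 292.0], [149.0, 292.0]]
top orange 103 [307.1 228.7] [[300.8999938964844, 213.60000610351562], [304.6000061035156, 212.60000610351562], [313.3999938964844, 245.39999389648438], [309.6000061035156, 246.39999389648438]]
top orange 94 [279.9 235. ] [[274.8999938964844, 219.1999969482422], [277.70001220703125, 218.60000610351562], [285.70001220703125, 254.60000610351562], [282.8999938964844, 255.1999969482422]]
top yellow 1408 [396.1 190.9] [[360.0, 206.0], [360.0, 174.0], [423.0, 174.0], [423.0, 206.0]]
top yellow 251 [462.6 285.5] [[453.0, 278.0], [472.0, 278.0], [472.0, 293.0], [453.0, 293.0]]
scene blue 68 [420.3 127. ] [[414.0, 127.699996
[... 389 characters left out ...]
], [218.0, 301.0]]
scene orange 199 [340.5 203.7] [[314.20001220703125, 185.3000030517578], [318.8999938964844, 180.0], [366.70001220703125, 222.1999969482422], [362.0, 227.60000610351562]]
scene orange 196 [319.9 222.3] [[293.6000061035156, 203.8000030517578], [297.8999938964844, 199.0], [347.0, 241.89999389648438], [342.79998779296875, 246.6999969482422]]
scene yellow 416 [153.5 324. ] [[139.8000030517578, 315.6000061035156], [155.0, 308.0], [167.1999969482422, 332.3999938964844], [152.0, 340.0]]
scene yellow 2362 [280.9 383. ] [[239.3000030517578, 383.3999938964844], [308.79998779296875, 338.70001220703125], [331.70001220703125, 374.3999938964844], [262.20001220703125, 419.1000061035156]]
```

View pics/crop1.png

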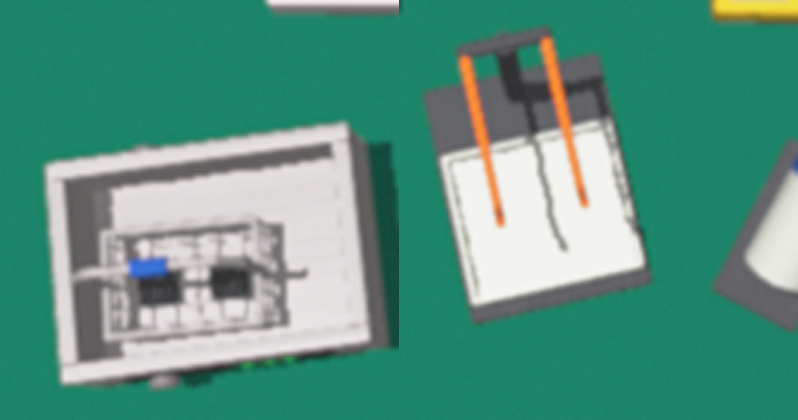

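Run:
```python
from h import *
t=grab('top');s=grab('scene');r=lambda x:np.round(x,1).tolist()
print('grip',r(tri([ray(t,154.5,289.5),ray(s,420.4,127.2)])),r(onz(t,154.5,289.5,182)),r(onz(s,420.4,127.2,180)))
# hooks
tp=[onz(t,*p,215) for p in((277,219),(304.3,213.3))];ti=[onz(t,*p,240) for p in((288.7,274.5),(317,268))]
print('post',r(tp),'tip',r(ti)); 
for a,b in zip(tp,ti): print((b-a)[:2],np.degrees(np.arctan2(*(a-b)[1::-1])))
print('scene post ends/tips',r([onz(s,*p,215) for p in((366,225),(345.5,244.5))]),r([onz(s,*p,242) for p in((320.5,182),(299,201))]))
# tank edge top z=110
q=[onz(t,105+x/3,200+y/3,110) for x,y in((45,165),(348,124),(370,345),(62,384))];print('tank',r(q),r(np.mean(q,0)))
# basket rim z=85: corners lower-left, lower right
q=[onz(t,105+x/3,200+y/3,85) for x,y in((108,340),(283,325),(265,220),(104,232))];print('bask',r(q),r(np.mean(q,0)))
# beaker
for n,d in(('top',t),('scene',s)):
    h=cv2.cvtColor(d['frame'],cv2.COLOR_RGB2HSV)
    x0,y0,x1,y1=(355,235,425,315) if n=='top' else (205,245,262,335)
    m=np.zeros(h.shape[:2],np.uint8)
    m[y0:y1,x0:x1]=(cv2.inRange(h,(0,0,140),(180,60,255))|cv2.inRange(h,(105,130,60),(125,255,255)))[y0:y1,x0:x1]
    k,l,st,ce=cv2.connectedComponentsWithStats(m);i=1+np.argmax(st[1:,4])
    R=cv2.minAreaRect(np.argwhere(l==i)[:,::-1].astype(np.float32));print(n,st[i],r(cv2.boxPoints(R)),r(R[0]))
    if n=='top':
        e=cv2.boxPoints(R);print('beaker',r([onz(d,*p,95) for p in e]),r(onz(d,*R[0],95)))
    else: print(r(onz(d,*R[0],95)))
# peg
h=cv2.cvtColor(t['frame'],cv2.COLOR_RGB2HSV);
for n,d,b in(('top',t,(430,260,490,315)),('scene',s,(125,300,190,360))):
    h=cv2.cvtColor(d['frame'],cv2.COLOR_RGB2HSV);m=np.zeros(h.shape[:2],np.uint8)
    g=(~cv2.inRange(h,(60,120,60),(90,255,255)))
    m[b[1]:b[3],b[0]:b[2]]=g[b[1]:b[3],b[0]:b[2]]
    k,l,st,ce=cv2.connectedComponentsWithStats(m);i=1+np.argmax(st[1:,4])
    c,_=cv2.findContours((l==i).astype(np.uint8),0,1);e=cv2.fitEllipse(cv2.convexHull(max(c,key=len)));print(n,'disc',st[i],r(e[0]),r(e[1]),r(onz(d,*e[0],10)))
print('peg top',r(onz(t,466,284.5,88)))
```

```text
grip [476.1, 345.4, 176.3] [474.5, 342.0, 182.0] [478.9, 344.8, 180.0]
post [[631.6, 57.1, 215.0], [644.5, -5.8, 215.0]] tip [[500.4, 28.8, 240.0], [514.4, -34.0, 240.0]]
[-131.25206366  -28.28984506] 12.16335585554927
[-130.13489312  -28.22201792] 12.236108528822449
scene post ends/tips [[636.1, 55.1, 215.0], [648.8, -7.7, 215.0]] [[508.2, 30.9, 242.0], [521.8, -33.7, 242.0]]
tank [[566.5, 451.3, 110.0], [598.6, 202.7, 110.0], [418.2, 180.8, 110.0], [388.9, 427.7, 110.0]] [493.0, 315.6, 110.0]
bask [[424.8, 399.9, 85.0], [436.0, 256.5, 85.0], [522.6, 274.0, 85.0], [513.7, 407.6, 85.0]] [474.3, 334.5, 85.0]
top [ 370  250   40   47 1016] [[366.79998779296875, 287.3999938964844], [389.8999938964844, 248.39999389648438], [411.0, 261.0], [387.8999938964844, 299.8999938964844]] [388.9, 274.2]
beaker [[483.6, -155.8, 95.0], [579.8, -215.5, 95.0], [548.0, -266.7, 95.0], [452.7, -206.7, 95.0]] [515.7, -211.0, 95.0]
scene [ 218  255   29   48 1142] [[216.5, 255.5], [244.60000610351562, 254.39999389648438], [246.5, 301.1000061035156], [218.39999389648438, 302.29998779296875]] [231.5, 278.3]
[519.5, -214.7, 95.0]
top disc [ 438  267   42   41 1373] [458.6, 287.1] [40.8, 42.4] [490.1, -401.1, 10.0]
scene disc [ 133  308   50   49 1897] [157.4, 332.0] [46.2, 51.9] [494.9, -402.8, 10.0]
peg top [489.4, -400.8, 88.0]
```

Request:
{"fn": "play_rows", "kwargs": {"motion": [[0.034, -0.032, 0.012, 0, 0, -8.4, 1], [0.034, -0.034, 0.012, 0, 0, -8.4, 1], [0.034, -0.034, 0.012, 0, 0, -8.4, 1], [0.034, -0.034, 0.012, 0, 0, -8.4, 1], [0.034, -0.034, 0.012, 0, 0, -8.4, 1], [0.034, -0.034, 0.012, 0, 0, -8.4, 1], [0.034, -0.034, 0.012, 0, 0, -8.4, 1], [0.034, -0.034, 0.012, 0, 0, -8.4, 1]]}}

```text
time: 1.35
ee_pos: [477.1, 341.0, 329.2]
ee_rot: [[0.999, -0.0, -0.053], [0.053, 0.001, 0.999], [-0.0, -1.0, 0.001]]
wrist_force: [0.1, 0.3, -0.5]
gripper_width: 0.999
```

```bash
cat >> h.py <<'E'
def log():
    s=robot.state()
    with open('log.txt','a') as g: g.write(repr((list(map(float,s['joint_positions'])),np.array(s['ee_pos']).tolist(),np.array(s['ee_rot']).tolist()))+'\n')
    print('t',s['time'],'q',np.round(s['joint_positions'],1),'p',np.round(s['ee_pos'],1),'F',np.round(s['wrist_force'],1),'g',round(float(s['gripper_width']),3));print(np.round(s['ee_rot'],3).tolist())
    return s
E
python3 - <<'E'
from h import *
log();d=grab('wrist','w1')
h=cv2.cvtColor(d['frame'],cv2.COLOR_RGB2HSV);m=cv2.inRange(h,(105,130,60),(125,255,255))
k,l,st,ce=cv2.connectedComponentsWithStats(m)
for i in range(1,k):
    if st[i,4]>50:
        b=cv2.boxPoints(cv2.minAreaRect(np.argwhere(l==i)[:,::-1].astype(np.float32)));print(st[i],ce[i],np.round(b),[np.round(onz(d,*p,187),1) for p in b],onz(d,*ce[i],185))
E
```

```text
t 1.35 q [32.6 17.6 92.9  0.1 69.6 29.5] p [477.1 341.  329.2] F [ 0.1  0.3 -0.5] g 0.999
[[0.999, -0.0, -0.053], [0.053, 0.001, 0.999], [-0.0, -1.0, 0.001]]
[300 203  23  42 852] [310.90375587 223.54342723] [[299. 203.]
 [321. 202.]
 [322. 244.]
 [301. 245.]] [array([470. , 358.6, 187. ]), array([484.2, 360. , 187. ]), array([487.1, 331.1, 187. ]), array([472.5, 329.7, 187. ])] [478.42392412 344.55960319 185.        ]
```

View pics/w1.png

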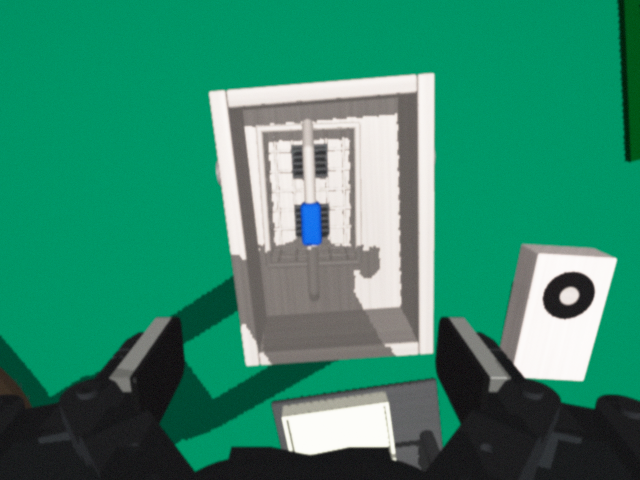

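Request:
{"fn": "play_rows", "kwargs": {"motion": [[0, 0.002, -0.04, 0, 0, 1, 1], [0.001, 0.002, -0.04, 0, 0, 1, 1], [0, 0, -0.04, 0, 0, 0, 0.6], [0, 0, -0.03, 0, 0, 0, 0.6], [0, 0, -0.016, 0, 0, 0, 0.6], [0, 0, 0, 0, 0, 0, 0], [0, 0, 0, 0, 0, 0, 0], [0, 0, 0, 0, 0, 0, 0]]}}

```text
time: 2.4
ee_pos: [485.7, 340.8, 164.1]
ee_rot: [[0.997, 0.009, -0.074], [0.074, 0.004, 0.997], [0.009, -1.0, 0.003]]
wrist_force: [-0.7, -0.4, -3.0]
gripper_width: 0.155
```

Request:
{"fn": "play_rows", "kwargs": {"motion": [[0, 0, 0, 0, 0, 0, 0], [0, 0, 0, 0, 0, 0, 0], [0, 0, 0.01, 0, 0, 0, 0], [0, 0, 0.02, 0, 0, 0, 0]]}}

```text
time: 2.9
ee_pos: [485.4, 340.6, 195.5]
ee_rot: [[0.997, 0.009, -0.074], [0.074, 0.004, 0.997], [0.009, -1.0, 0.003]]
wrist_force: [1.2, -0.3, -2.6]
gripper_width: 0.151
```

Request:
{"fn": "play_rows", "kwargs": {"motion": [[0, 0, 0.035, 0, 0, 0, 0], [0, 0, 0.04, 0, 0, 0, 0], [-0.01, 0, 0.035, 0, 0, 0, 0], [-0.015, -0.03, 0, 0, 0, 1.5, 0], [-0.015, -0.04, 0, 0, 0, 1.5, 0], [0, -0.045, 0, 0, 0, 1.5, 0], [0, -0.045, 0, 0, 0, 1.5, 0], [0, -0.045, 0, 0, 0, 1.5, 0]]}}

```text
time: 3.9
ee_pos: [444.1, 133.0, 316.7]
ee_rot: [[0.977, 0.016, -0.213], [0.212, 0.009, 0.977], [0.017, -1.0, 0.006]]
wrist_force: [0.9, -0.6, -2.7]
gripper_width: 0.147
```

Run:
```python
from h import *
log()
```

```text
t 3.9 q [ 12.7   6.7 109.    0.4  63.3   0.3] p [444.1 133.  316.7] F [ 0.9 -0.6 -2.7] g 0.147
[[0.977, 0.016, -0.213], [0.212, 0.009, 0.977], [0.017, -1.0, 0.006]]
```

Request:
{"fn": "play_rows", "kwargs": {"motion": [[0, -0.045, 0, 0, 0, 0, 0], [0, -0.045, 0, 0, 0, 0, 0], [0, -0.04, -0.01, 0, 0, 0, 0], [0, -0.02, -0.01, 0, 0, 0, 0], [0, 0, 0, 0, 0, 0, 0]]}}

```text
time: 4.53
ee_pos: [443.4, -24.3, 300.5]
ee_rot: [[0.978, 0.021, -0.21], [0.21, 0.009, 0.978], [0.023, -1.0, 0.004]]
wrist_force: [0.5, -1.1, -2.5]
gripper_width: 0.15
```

Run:
```python
from h import *
log();t=grab('top');s=grab('scene')
a=t['frame'][180:330,230:380];b=s['frame'][110:310,250:420]
cv2.imwrite('pics/c2.png',np.hstack([cv2.resize(a,(400,400),interpolation=2),cv2.resize(b,(340,400),interpolation=2)])[:,:,::-1])
```

```text
t 4.525 q [ -7.6   5.7 112.6   0.7  60.6 -20.1] p [443.4 -24.3 300.5] F [ 0.5 -1.1 -2.5] g 0.15
[[0.978, 0.021, -0.21], [0.21, 0.009, 0.978], [0.023, -1.0, 0.004]]
```

View pics/c2.png

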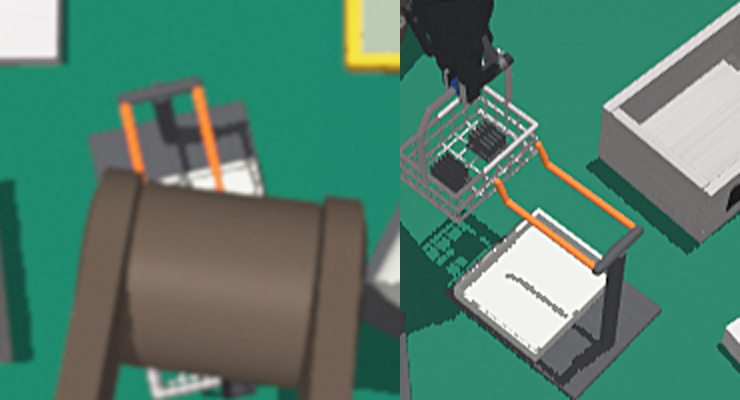

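Request:
{"fn": "play_rows", "kwargs": {"motion": [[0.025, 0.006, -0.01, -0.3, 1, 0, 0], [0.025, 0.006, -0.01, 0, 0, 0, 0], [0.025, 0.006, -0.01, 0, 0, 0, 0], [0.022, 0.006, 0, 0, 0, 0, 0], [0.02, 0.006, 0, 0, 0, 0, 0], [0, 0, 0, 0, 0, 0, 0]]}}

```text
time: 5.38
ee_pos: [565.6, 14.4, 273.5]
ee_rot: [[0.976, 0.009, -0.217], [0.217, 0.004, 0.976], [0.009, -1.0, 0.002]]
wrist_force: [-1.3, 0.5, -2.9]
gripper_width: 0.154
```

Run:
```python
from h import *
log();d=grab('wrist','w2');t=grab('scene')
cv2.imwrite('pics/c3.png',np.hstack([cv2.resize(d['frame'],(440,330)),cv2.resize(t['frame'][120:285,250:430],(360,330),interpolation=2)])[:,:,::-1])
```

```text
t 5.375 q [ -1.8  18.1 100.2   0.3  61.2 -14.4] p [565.6  14.4 273.5] F [-1.3  0.5 -2.9] g 0.154
[[0.976, 0.009, -0.217], [0.217, 0.004, 0.976], [0.009, -1.0, 0.002]]
```

View pics/c3.png

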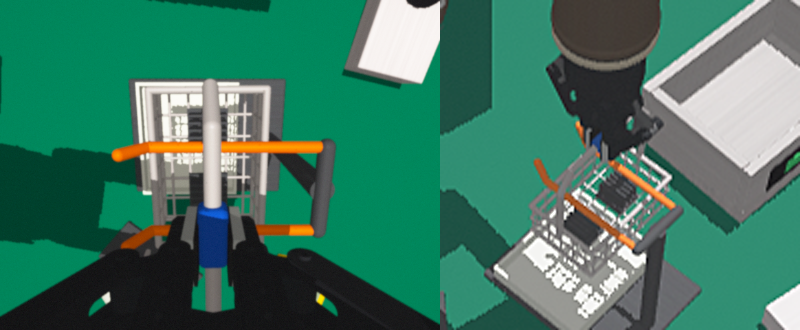

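Run:
```python
from h import *
d=grab('wrist');k=640/440
R=np.array([[.977,.211],[-.211,.977]])
for p in((165,147),(280,147),(165,231),(290,230),(212,222)):
    q=onz(d,p[0]*k,p[1]*k,219 if p[1]!=222 else 293);print(np.round(q,1),np.round(R@(q[:2]-[565.6,14.4]),1))
```

```text
[527.2  36.2 219. ] [-32.9  29.4]
[603.6  53.1 219. ] [45.2 29.8]
[538.2 -26.2 219. ] [-35.4 -33.9]
[628.4  -5.7 219. ] [ 57.1 -32.9]
[562.1  24.5 293. ] [-1.3 10.7]
```

Request:
{"fn": "play_rows", "kwargs": {"motion": [[-0.005, -0.002, -0.02, 0, 0, 0, 0], [-0.005, -0.001, -0.02, 0, 0, 0, 0], [0, 0, -0.015, 0, 0, 0, 0], [0, 0, -0.005, 0, 0, 0, 0], [0, 0, 0, 0, 0, 0, 0]]}}

```text
time: 6.15
ee_pos: [552.6, 10.8, 213.8]
ee_rot: [[0.976, 0.01, -0.217], [0.217, 0.004, 0.976], [0.011, -1.0, 0.001]]
wrist_force: [-0.3, 0.2, -2.7]
gripper_width: 0.148
```

Request:
{"fn": "play_rows", "kwargs": {"motion": [[0, 0, -0.004, 0, 0, 0, 0], [0, 0, -0.004, 0, 0, 0, 0], [0, 0, 0, 0, 0, 0, 0]]}}

```text
time: 6.52
ee_pos: [553.4, 10.8, 206.3]
ee_rot: [[0.976, 0.012, -0.217], [0.216, 0.004, 0.976], [0.012, -1.0, 0.001]]
wrist_force: [0.3, 0.6, -3.8]
gripper_width: 0.145
```

Request:
{"fn": "play_rows", "kwargs": {"motion": [[0, 0, -0.003, 0, 0, 0, 0], [0, 0, 0, 0, 0, 0, 0]]}}

```text
time: 6.78
ee_pos: [553.9, 10.8, 204.0]
ee_rot: [[0.976, 0.013, -0.217], [0.217, 0.004, 0.976], [0.014, -1.0, 0.001]]
wrist_force: [-2.1, -0.0, 2.5]
gripper_width: 0.154
```

Request:
{"fn": "play_rows", "kwargs": {"motion": [[0, 0, -0.002, 0, 0, 0, 0], [0, 0, 0, 0, 0, 0, 0]]}}

```text
time: 7.02
ee_pos: [554.0, 10.8, 204.0]
ee_rot: [[0.976, 0.014, -0.217], [0.217, 0.003, 0.976], [0.015, -1.0, 0.0]]
wrist_force: [-2.8, 1.2, 0.5]
gripper_width: 0.151
```

Request:
{"fn": "play_rows", "kwargs": {"motion": [[0, 0, 0, 0, 0, 0, 0.25], [0, 0, 0, 0, 0, 0, 0.45], [0, 0, 0, 0, 0, 0, 0.5], [0, 0, 0.005, 0, 0, 0, 0.5], [0, 0, 0.02, 0, 0, 0, 0.5], [0, 0, 0.04, 0, 0, 0, 0.5], [0, 0, 0.045, 0, 0, 0, 0.5]]}}

```text
time: 7.9
ee_pos: [552.3, 10.8, 314.5]
ee_rot: [[0.976, 0.009, -0.217], [0.217, 0.004, 0.976], [0.009, -1.0, 0.002]]
wrist_force: [0.1, -0.2, 0.9]
gripper_width: 0.5
```

Run:
```python
from h import *
log()
```

```text
t 7.9 q [ -2.2  14.9  98.7   0.3  65.9 -14.8] p [552.3  10.8 314.5] F [ 0.1 -0.2  0.9] g 0.5
[[0.976, 0.009, -0.217], [0.217, 0.004, 0.976], [0.009, -1.0, 0.002]]
```

Request:
{"fn": "play_rows", "kwargs": {"motion": [[0, -0.01, 0.01, 0, 0, -10, 0.5], [0, -0.015, 0.01, 0, 0, -10, 0.7], [-0.003, -0.015, 0, 0, 0, -10, 1], [-0.003, -0.02, 0, 0, 0, -10, 1], [-0.003, -0.02, 0, 0, 0, -10, 1], [-0.003, -0.02, 0, 0, 0, -10, 1], [-0.003, -0.02, 0, 0, 0, -10, 1], [-0.003, -0.02, 0, 0, 0, -10, 1]]}}

```text
time: 8.9
ee_pos: [535.6, -132.2, 342.2]
ee_rot: [[0.344, 0.009, 0.939], [-0.939, -0.016, 0.344], [0.018, -1.0, 0.003]]
wrist_force: [0.5, -0.0, 0.4]
gripper_width: 0.998
```

Request:
{"fn": "play_rows", "kwargs": {"motion": [[-0.003, -0.02, 0, 0, 0, -10, 1], [-0.003, -0.02, 0, 0, 0, -10, 1], [-0.003, -0.02, 0, 0, 0, -10, 1], [-0.003, -0.02, 0, 0, 0, -10, 1], [0, -0.01, 0, 0, 0, -10, 1], [0, 0, 0, 0, 0, 0, 1]]}}

```text
time: 9.65
ee_pos: [522.7, -226.4, 343.9]
ee_rot: [[-0.525, -0.006, 0.851], [-0.851, -0.018, -0.525], [0.019, -1.0, 0.004]]
wrist_force: [-0.8, -0.2, -0.5]
gripper_width: 1.001
```

Run:
```python
from h import *
log();d=grab('wrist','w4');s=grab('scene','s4')
cv2.imwrite('pics/c4.png',np.hstack([cv2.resize(d['frame'],(440,330)),cv2.resize(s['frame'][150:315,220:400],(360,330),interpolation=2)])[:,:,::-1])
```

```text
t 9.65 q [-25.8  15.4  93.8  -1.2  70.6  96.3] p [ 522.7 -226.4  343.9] F [-0.8 -0.2 -0.5] g 1.001
[[-0.525, -0.006, 0.851], [-0.851, -0.018, -0.525], [0.019, -1.0, 0.004]]
```

View pics/c4.png

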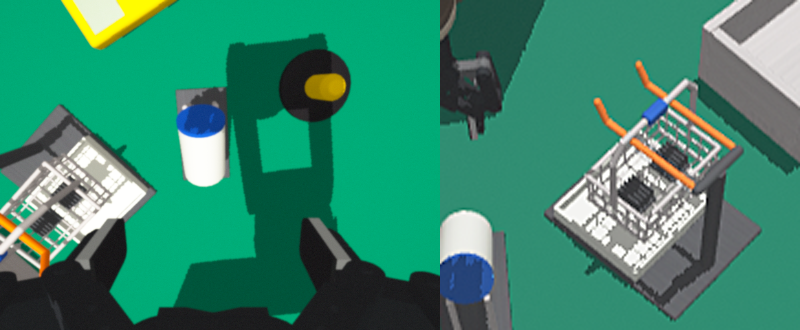

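Request:
{"fn": "play_rows", "kwargs": {"motion": [[0, 0, 0, -5.2, -8.5, 0, 1], [0, 0, 0, 0, 0, 0, 1]]}}

```text
time: 10.0
ee_pos: [522.2, -224.3, 342.8]
ee_rot: [[-0.517, 0.142, 0.844], [-0.856, -0.108, -0.506], [0.019, -0.984, 0.178]]
wrist_force: [-0.1, 0.8, 1.2]
gripper_width: 0.998
```

```bash
cat > kin.py <<'E'
import numpy as np
S=[eval(l) for l in open('log.txt')]
A=[];b=[]
for q,p,R in S:
    q=np.radians(q);c=lambda *i:np.cos(sum(q[j-1] for j in i));s=lambda *i:np.sin(sum(q[j-1] for j in i))
    y=np.array(R)[:,1] # tool dir
    ps=y/np.linalg.norm(y); e=np.array([np.cos(q[0]),np.sin(q[0]),0])
    A+= [[1,0,s(2),s(2,3),c(2,3),ps@e],[0,1,c(2),c(2,3),-s(2,3),ps[2]]]; b+=[np.dot(p,e),p[2]]
x,res,rk,sv=np.linalg.lstsq(np.array(A),np.array(b),rcond=None)
if __name__=='__main__': print(np.round(x,1),rk,np.round(sv,2),np.round(np.array(A)@x-b,2))
E
python3 - <<'E'
from h import *
log();import subprocess;print(subprocess.run(['python3','kin.py'],capture_output=True,text=True).stdout)
d=grab('wrist','w5');d4=d
h=cv2.cvtColor(d['frame'],cv2.COLOR_RGB2HSV)
m=cv2.inRange(h,(0,0,150),(180,50,255))|cv2.inRange(h,(105,130,60),(125,255,255))
m[:,:230]=0;m[:,360:]=0
k,l,st,ce=cv2.connectedComponentsWithStats(m);i=1+np.argmax(st[1:,4]);print(st[i])
M=(l==i);x0,y0,w,hh=st[i][:4]
rows=np.arange(y0+int(.3*hh),y0+int(.75*hh))
L=[];Rr=[]
for v in rows:
    u=np.flatnonzero(M[v]);L.append((u[0]-.5,v));Rr.append((u[-1]+.5,v))
def plane(P):
    vx,vy,a,b=cv2.fitLine(np.array(P,np.float32),cv2.DIST_HUBER,0,.01,.01).ravel()
    o,w1=ray(d,a+20*vx,b+20*vy);_,w2=ray(d,a-20*vx,b-20*vy);n=np.cross(w1,w2);return o,n/np.linalg.norm(n)
o,n1=plane(L);_,n2=plane(Rr)
ax=np.cross(n1,n2);ax/=np.linalg.norm(ax)
if ax[2]>0: ax=-ax
print('axis(mouth)',ax,'heading',np.degrees(np.arctan2(ax[1],ax[0])),'elev',np.degrees(np.arcsin(ax[2])))
mid=onz(d,*ce[i],95)-o
if n1@mid<0:n1=-n1
if n2@mid<0:n2=-n2
# points at distance 30 inside both, with z=95
P=np.linalg.solve(np.array([n1,n2,[0,0,1]]),[30,30,95-o[2]])+o;print('axis point at z=95',P)
# with nominal axis: bisector plane position of mid
bis=n1-n2;print('bisector offset of P, plane normal',bis/np.linalg.norm(bis))
# peg
g=~cv2.inRange(h,(60,80,30),(90,255,255));
y=cv2.inRange(h,(20,150,100),(35,255,255));y[:,:380]=0;k,l,st,ce=cv2.connectedComponentsWithStats(y);
for i in range(1,k):
    if st[i,4]>200:print('yel',st[i],ce[i])
dk=cv2.inRange(h,(0,0,0),(180,255,45));dk[:, :400]=0;dk[300:]=0
k,l,st,ce=cv2.connectedComponentsWithStats(dk|y);i=1+np.argmax(st[1:,4]);c,_=cv2.findContours((l==i).astype(np.uint8),0,1)
e=cv2.fitEllipse(cv2.convexHull(max(c,key=len)));print('disc',st[i],e,onz(d,*e[0],12))
E
```

```text
t 10.0 q [-24.9   9.9 102.1  -2.6  57.9  97.4] p [ 522.2 -224.3  342.8] F [-0.1  0.8  1.2] g 0.998
[[-0.517, 0.142, 0.844], [-0.856, -0.108, -0.506], [0.019, -0.984, 0.178]]
[ -0.  317.6 597.3 445.   32.9 371.7] 6 [5.26 3.77 0.22 0.12 0.11 0.08] [0. 0. 0. 0. 0. 0. 0. 0. 0. 0. 0. 0. 0. 0.]

[ 261  197   68  120 6817]
axis(mouth) [-0.76581712  0.42311085 -0.48425339] heading 151.07952760165998 elev -28.963568022744436
axis point at z=95 [ 543.73643819 -224.46416308   95.        ]
bisector offset of P, plane normal [-0.47352322 -0.88054237 -0.02051581]
yel [ 439  159   57   38 1761] [467.9971607  178.57069847]
disc [ 403  133   98   96 6280] ((452.01031494140625, 180.4717559814453), (94.27375793457031, 99.51847076416016), 51.47645568847656) [ 492.77538345 -399.9912341    12.        ]
```

View pics/w5.png

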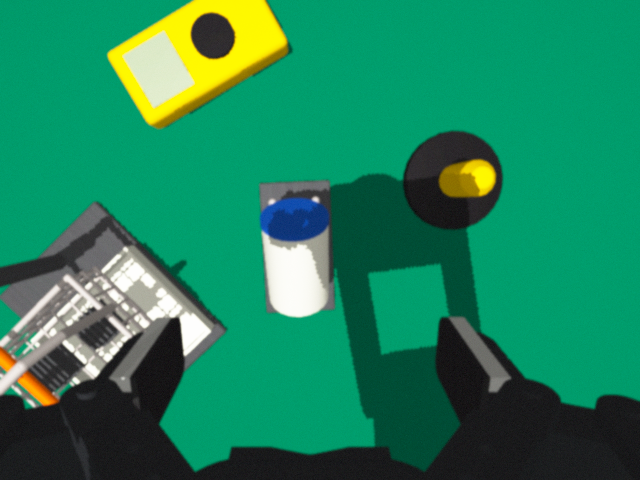

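```bash
cat > ik.py <<'E'
import numpy as np
from scipy.optimize import least_squares
h,a2,d4,a3,L=317.6,597.3,445,32.9,371.7
def wr(q1,q2,q3):
    s,c=np.sin,np.cos
    r=a2*s(q2)+d4*s(q2+q3)+a3*c(q2+q3);z=h+a2*c(q2)+d4*c(q2+q3)-a3*s(q2+q3);return r,z
def arm(p,y):
    """q1,q2,q3, q5 (in-plane approx) and angle of tool out of arm plane"""
    w=np.array(p)-L*np.array(y);q1=np.arctan2(w[1],w[0]);r=np.hypot(*w[:2])
    s=least_squares(lambda q:np.array(wr(0,*q))-[r,w[2]],[.5,1.7]).x
    yr=y[0]*np.cos(q1)+y[1]*np.sin(q1);out=np.degrees(np.arcsin(-y[0]*np.sin(q1)+y[1]*np.cos(q1)))
    psi=np.degrees(np.arctan2(yr,y[2]))%360
    return np.round([np.degrees(q1),*np.degrees(s),psi-np.degrees(s.sum()),out],1)
E
python3 - <<'E'
from h import *
from ik import *
d=grab('wrist')
H=np.radians(150.5);e=np.radians(-30);ax=np.array([np.cos(H)*np.cos(e),np.sin(H)*np.cos(e),np.sin(e)])
lat=np.array([-np.sin(H),np.cos(H),0]);up=np.cross(ax,lat);up*=np.sign(up[2])
mid=np.array([517.5,-213,95.])
for nm,a,b,c in(('closed c',-47.5,0,0),('closed top',-47.5,0,30),('closed low',-47.5,0,-30),('closed L',-47.5,30,0),('closed R',-47.5,-30,0),('rim up',47.5,0,30),('rim low',47.5,0,-30)):
    print(nm,np.round(proj(d,mid+a*ax+b*lat+c*up),1))
s=grab('scene')
print('scene closed c',np.round(proj(s,mid-47.5*ax),1),'low',np.round(proj(s,mid-47.5*ax-30*up),1),'rimup',np.round(proj(s,mid+47.5*ax+30*up),1))
for u,v in((272,203),(315,199)):
    o,w=ray(d,u,v);t=((mid-25*up-o)@up)/(w@up);p=o+t*w-mid;print('rod end ax,lat,z',p@ax,p@lat,(o+t*w)[2])
for th in(-30,-40,-50):
    y=np.array([np.cos(H)*np.cos(np.radians(th)),np.sin(H)*np.cos(np.radians(th)),np.sin(np.radians(th))])
    g=mid+12*y;print(th,'grasp',g,arm(g,y),'pre',arm(g-85*y,y),'up',arm(g+[0,0,110],y))
    f=np.radians(th-60);y=np.array([np.cos(H)*np.cos(f),np.sin(H)*np.cos(f),np.sin(f)])
    g=np.array([492.5,-401,62.5])+12*y;print('place',g,arm(g,y),arm(g+[0,0,130],y))
E
```

```text
closed c [295.8 216.4]
closed top [296.1 236. ]
closed low [295.6 199.1]
closed L [330.  215.4]
closed R [261.5 217.4]
rim up [299.4 317.9]
rim low [298.6 276.8]
scene closed c [231.1 289.3] low [232.8 301. ] rimup [230.6 254.5]
rod end ax,lat,z -47.012189615491906 -21.840615117956016 96.8554597131349
rod end ax,lat,z -49.934600557576104 17.898267336080185 98.31666518417705
-30 grasp [ 508.45499828 -207.88258425   89.        ] [-24.9  64.5  63.5 111.9   4. ] pre [-25.3  68.3  47.1 124.5   3.7] up [-24.9  57.4  63.2 119.4   4. ]
place [ 492.5 -401.    50.5] [-39.2  38.7 101.2  40.1  -0. ] [-39.2  29.3  96.3  54.4  -0. ]
-40 grasp [ 509.49922627 -208.47338002   87.28654868] [-24.7  58.3  70.6 101.    3.7] pre [-25.1  60.2  57.1 112.6   3.4] up [-24.7  51.4  69.1 109.4   3.7]
place [ 494.31362817 -402.02610145   50.68230696] [-40.2  35.8 109.8  24.6   1.8] [-40.2  25.2 104.9  40.1   1.8]
-50 grasp [ 510.78655371 -209.20171484   85.80746668] [-24.5  52.2  78.2  89.5   3.2] pre [-24.8  52.3  67.1 100.5   3. ] up [-24.5  45.3  75.6  99.    3.2]
place [ 496.07215016 -403.02102532   51.22368855] [-41.5  34.4 118.    7.9   4.1] [-41.5  22.2 113.3  25.    4.1]
```

Request:
{"fn": "play_rows", "kwargs": {"motion": [[0.004, -0.002, -0.004, 5.2, 8.5, 0, 1], [0.004, -0.002, -0.004, 0, 0, 10.3, 1], [0.004, -0.002, -0.004, 0, 0, 10.3, 1], [0.004, -0.002, -0.004, 0, 0, 10.3, 1], [0.004, -0.002, -0.004, 0, 0, 10.3, 1], [0.004, -0.002, -0.004, 0, 0, 10.3, 1], [0.004, -0.002, -0.004, 0, 0, 10.3, 1], [0.004, -0.002, -0.004, 0, 0, 10.3, 1]]}}

```text
time: 11.15
ee_pos: [564.6, -244.9, 311.2]
ee_rot: [[0.692, -0.001, 0.722], [-0.721, -0.014, 0.692], [0.01, -1.0, -0.01]]
wrist_force: [-0.1, -0.4, -0.0]
gripper_width: 1.002
```

Request:
{"fn": "play_rows", "kwargs": {"motion": [[0.004, -0.002, -0.004, 0, 0, 10.3, 1], [0.004, -0.002, -0.004, 0, 0, 10.3, 1], [0.004, -0.002, -0.004, 0, 0, 10.3, 1], [0.004, -0.002, -0.004, 0, 0, 10.3, 1], [0.004, -0.002, -0.004, 0, 0, 10.3, 1], [0.004, -0.002, -0.004, 0, 0, 10.3, 1], [0.004, -0.002, -0.004, 0, 0, 10.3, 1], [0.004, -0.002, -0.004, 0, 0, 10.3, 1]]}}

```text
time: 12.15
ee_pos: [605.4, -264.6, 277.6]
ee_rot: [[0.771, 0.004, -0.637], [0.637, -0.002, 0.771], [0.002, -1.0, -0.004]]
wrist_force: [-0.1, 0.6, 0.1]
gripper_width: 0.998
```

Request:
{"fn": "play_rows", "kwargs": {"motion": [[0, 0, 0, 0, 0, 10.4, 1], [0, 0, 0, 0, 0, 10.4, 1], [0, 0, 0, 4.9, 8.7, 0, 1], [0, 0, 0, 4.9, 8.7, 0, 1], [0, 0, 0, 4.9, 8.7, 0, 1], [0, 0, 0, 4.9, 8.7, 0, 1], [0, 0, 0, 4.9, 8.7, 0, 1], [0, 0, 0, 4.9, 8.7, 0, 1]]}}

```text
time: 13.15
ee_pos: [609.9, -266.4, 280.6]
ee_rot: [[0.485, -0.766, -0.423], [0.874, 0.435, 0.215], [0.019, -0.474, 0.88]]
wrist_force: [0.7, -0.1, -0.9]
gripper_width: 0.999
```

```bash
cat >> h.py <<'E'
from scipy.spatial.transform import Rotation as Ro
H=np.radians(150.5);hv=np.array([np.cos(H),np.sin(H),0]);X=np.array([hv[1],-hv[0],0])
def goal(th,p):
    s=robot.state();t=np.radians(th);y=hv*np.cos(t)+np.array([0,0,np.sin(t)])
    R=np.c_[X,y,np.cross(X,y)];Rc=np.array(s['ee_rot'])
    print('dp',np.round(np.array(p)-s['ee_pos'],1),'rot',np.round(Ro.from_matrix(R@Rc.T).as_rotvec(degrees=True),1))
E
python3 - <<'E'
from h import *
log();goal(-30,[572.5,-244.1,131.5])
E
```

```text
t 13.15 q [-27.3  67.8  29.    3.5 144.7 -87.3] p [ 609.9 -266.4  280.6] F [ 0.7 -0.1 -0.9] g 0.999
[[0.485, -0.766, -0.423], [0.874, 0.435, 0.215], [0.019, -0.474, 0.88]]
dp [ -37.4   22.3 -149.1] rot [-1.8 -0.9 -0.5]
```

Request:
{"fn": "play_rows", "kwargs": {"motion": [[-0.008, 0.005, -0.03, -1.8, -0.9, -0.5, 1], [-0.008, 0.005, -0.03, 0, 0, 0, 1], [-0.008, 0.004, -0.03, 0, 0, 0, 1], [-0.008, 0.004, -0.03, 0, 0, 0, 1], [-0.005, 0.004, -0.028, 0, 0, 0, 1], [0, 0, 0, 0, 0, 0, 1]]}}

```text
time: 13.9
ee_pos: [573.4, -244.8, 112.9]
ee_rot: [[0.49, -0.766, -0.417], [0.872, 0.433, 0.228], [0.006, -0.475, 0.88]]
wrist_force: [0.1, -0.9, -0.2]
gripper_width: 0.999
```

Run:
```python
from h import *
log();goal(-30,[508.5,-207.9,89]);d=grab('wrist','w6')
h=cv2.cvtColor(d['frame'],cv2.COLOR_RGB2HSV);m=cv2.inRange(h,(105,130,40),(125,255,255))
k,l,st,ce=cv2.connectedComponentsWithStats(m);i=1+np.argmax(st[1:,4]);print(st[i],ce[i])
V=np.array(d['view']);print(np.round(-V[:3,:3].T@V[:3,3]))
ax=hv*.866+np.array([0,0,-.5]);mid=np.array([517.5,-213,95.]);c=mid-47.5*ax;up=np.cross(X,ax)
for a,b in((0,0),(30,0),(-30,0),(0,30),(0,-30)):print(np.round(proj(d,c+a*X+b*up)))
```

```text
t 13.9 q [-27.1  70.7  45.4   2.6 125.5 -87.8] p [ 573.4 -244.8  112.9] F [ 0.1 -0.9 -0.2] g 0.999
[[0.49, -0.766, -0.417], [0.872, 0.433, 0.228], [0.006, -0.475, 0.88]]
dp [-64.9  36.9 -23.9] rot [-1.1 -1.3 -0.2]
[  238   188   151   149 17517] [312.77273506 262.19238454]
[ 653. -289.  243.]
[308. 264.]
[384. 265.]
[232. 264.]
[308. 188.]
[307. 334.]
```

View pics/w6.png

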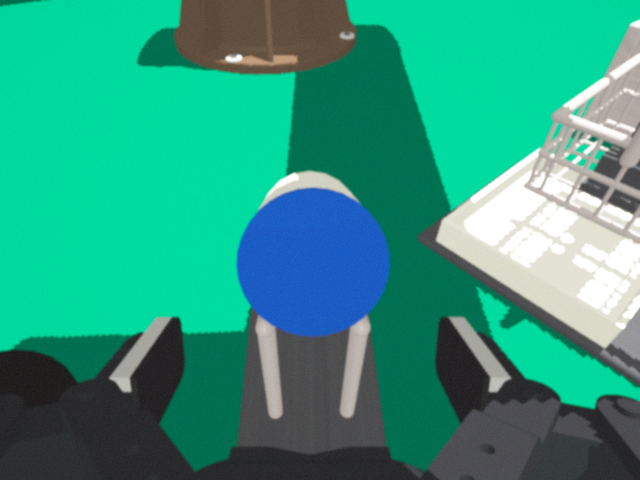

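Request:
{"fn": "play_rows", "kwargs": {"motion": [[0, 0.002, 0.01, -1.1, -1.3, 0, 1], [0, 0, 0.01, 0, 0, 0, 1], [0, 0, 0, 0, 0, 0, 1]]}}

```text
time: 14.32
ee_pos: [576.0, -244.1, 139.4]
ee_rot: [[0.489, -0.751, -0.444], [0.872, 0.422, 0.248], [0.001, -0.509, 0.861]]
wrist_force: [-0.0, 0.7, -0.2]
gripper_width: 0.998
```

Run:
```python
from h import *
log();goal(-30,[509.6,-206,89]);goal(-30,[573.5,-242.2,131.5])
```

```text
t 14.325 q [-27.   67.8  46.8   2.5 124.8 -87.4] p [ 576.  -244.1  139.4] F [-0.   0.7 -0.2] g 0.998
[[0.489, -0.751, -0.444], [0.872, 0.422, 0.248], [0.001, -0.509, 0.861]]
dp [-66.4  38.1 -50.4] rot [ 0.2  0.5 -0.2]
dp [-2.5  1.9 -7.9] rot [ 0.2  0.5 -0.2]
```

Request:
{"fn": "play_rows", "kwargs": {"motion": [[-0.01, 0.006, -0.01, 0, 0, 0, 1], [-0.01, 0.006, -0.009, 0, 0, 0, 1], [-0.01, 0.006, -0.007, 0, 0, 0, 1], [-0.01, 0.006, -0.007, 0, 0, 0, 1], [0, 0, 0, 0, 0, 0, 1]]}}

```text
time: 14.95
ee_pos: [536.3, -220.3, 109.3]
ee_rot: [[0.489, -0.748, -0.449], [0.872, 0.421, 0.25], [0.002, -0.514, 0.858]]
wrist_force: [-0.0, -0.5, -0.1]
gripper_width: 1.003
```

Run:
```python
from h import *
log();goal(-30,[509.6,-206,89])
```

```text
t 14.95 q [-26.8  65.   58.    2.5 116.1 -87.7] p [ 536.3 -220.3  109.3] F [-0.  -0.5 -0.1] g 1.003
[[0.489, -0.748, -0.449], [0.872, 0.421, 0.25], [0.002, -0.514, 0.858]]
dp [-26.7  14.3 -20.3] rot [ 0.4  0.8 -0.2]
```

Request:
{"fn": "play_rows", "kwargs": {"motion": [[-0.009, 0.005, -0.007, 0.4, 0.8, 0, 1], [-0.009, 0.005, -0.006, 0, 0, 0, 1], [-0.006, 0.003, -0.003, 0, 0, 0, 1], [0, 0, 0, 0, 0, 0, 1]]}}

```text
time: 15.45
ee_pos: [511.4, -206.9, 92.8]
ee_rot: [[0.489, -0.755, -0.437], [0.872, 0.424, 0.244], [0.001, -0.5, 0.866]]
wrist_force: [-0.0, -0.2, 0.4]
gripper_width: 0.999
```

Run:
```python
from h import *
log();goal(-30,[509.6,-206,89])
```

```text
t 15.45 q [-26.7  64.4  63.2   2.5 112.4 -87.8] p [ 511.4 -206.9   92.8] F [-0.  -0.2  0.4] g 0.999
[[0.489, -0.755, -0.437], [0.872, 0.424, 0.244], [0.001, -0.5, 0.866]]
dp [-1.8  0.9 -3.8] rot [-0.   0.  -0.2]
```

Request:
{"fn": "play_rows", "kwargs": {"motion": [[-0.001, 0.001, -0.003, 0, 0, 0, 1], [0, 0, 0, 0, 0, 0, 0], [0, 0, 0, 0, 0, 0, 0], [0, 0, 0, 0, 0, 0, 0], [0, 0, 0, 0, 0, 0, 0], [0, 0, 0, 0, 0, 0, 0]]}}

```text
time: 16.2
ee_pos: [510.9, -207.2, 90.7]
ee_rot: [[0.489, -0.755, -0.437], [0.872, 0.423, 0.246], [-0.0, -0.502, 0.865]]
wrist_force: [-0.6, 0.1, 1.6]
gripper_width: 0.702
```

Request:
{"fn": "play_rows", "kwargs": {"motion": [[0, 0, 0.01, 0, 0, 0, 0], [0, 0, 0.02, 0, 0, 0, 0], [0, 0, 0.03, 0, 0, 0, 0], [0, 0, 0.03, 0, 0, 0, 0], [0, 0, 0.03, 0, 0, 0, 0], [0, 0, 0, 0, 0, 0, 0]]}}

```text
time: 16.95
ee_pos: [511.5, -207.1, 222.9]
ee_rot: [[0.489, -0.752, -0.442], [0.872, 0.422, 0.247], [0.0, -0.506, 0.862]]
wrist_force: [-0.6, -0.0, -1.3]
gripper_width: 0.702
```

Run:
```python
from h import *
log();goal(-90,[492.5,-401,210]);d=grab('wrist','w7')
a=d['frame'].copy()
t=grab('scene');cv2.imwrite('pics/c7.png',np.hstack([cv2.resize(a,(440,330)),cv2.resize(t['frame'][150:480,100:460],(360,330))])[:,:,::-1])
h=cv2.cvtColor(d['frame'],cv2.COLOR_RGB2HSV);m=cv2.inRange(h,(105,130,40),(125,255,255))
k,l,st,ce=cv2.connectedComponentsWithStats(m);i=1+np.argmax(st[1:,4]);print(st[i],ce[i])
s=robot.state();R=np.array(s['ee_rot'])
c,_=cv2.findContours((l==i).astype(np.uint8),0,1);print(cv2.fitEllipse(cv2.convexHull(max(c,key=len))))
for b in(-59.5,-55,-65):
  c=s['ee_pos']+R[:,1]*b
  print(b,[np.round(proj(d,c+R[:,0]*x+R[:,2]*z)) for x,z in((0,0),(30,0),(-30,0),(0,30))])
```

```text
t 16.95 q [-26.7  55.9  62.5   2.6 121.1 -87.4] p [ 511.5 -207.1  222.9] F [-0.6 -0.  -1.3] g 0.702
[[0.489, -0.752, -0.442], [0.872, 0.422, 0.247], [0.0, -0.506, 0.862]]
dp [ -19.  -193.9  -12.9] rot [-29.3 -51.9  -0.2]
[  190   305   242   157 28025] [310.20492417 384.29284567]
((310.3198547363281, 398.8874816894531), (186.02523803710938, 238.81385803222656), 88.68995666503906)
-59.5 [array([305., 440.]), array([431., 440.]), array([179., 440.]), array([305., 326.])]
-55 [array([305., 427.]), array([427., 427.]), array([184., 427.]), array([305., 317.])]
-65 [array([305., 458.]), array([438., 458.]), array([172., 458.]), array([304., 339.])]
```

View pics/c7.png

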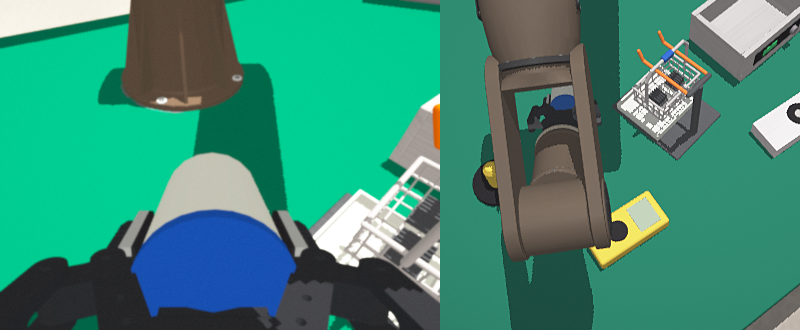

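Request:
{"fn": "play_rows", "kwargs": {"motion": [[-0.003, -0.025, 0.005, -4.9, -8.65, 0, 0], [-0.003, -0.03, 0.005, -4.9, -8.65, 0, 0], [-0.003, -0.03, 0, -4.9, -8.65, 0, 0], [-0.003, -0.03, 0, -4.9, -8.65, 0, 0], [-0.003, -0.03, 0, -4.9, -8.65, 0, 0], [-0.002, -0.025, 0, -4.9, -8.65, 0, 0], [0, 0, 0, 0, 0, 0, 0]]}}

```text
time: 17.92
ee_pos: [490.5, -380.1, 225.2]
ee_rot: [[0.491, 0.012, -0.871], [0.871, -0.016, 0.491], [-0.008, -1.0, -0.019]]
wrist_force: [-0.4, 0.2, -0.8]
gripper_width: 0.701
```

Run:
```python
from h import *
log();goal(-90,[492.5,-401,200])
```

```text
t 17.925 q [ -40.4   24.9   96.9   -0.3   57.1 -100.9] p [ 490.5 -380.1  225.2] F [-0.4  0.2 -0.8] g 0.701
[[0.491, 0.012, -0.871], [0.871, -0.016, 0.491], [-0.008, -1.0, -0.019]]
dp [  2.  -20.9 -25.2] rot [ 0.9  0.7 -0.1]
```

Request:
{"fn": "play_rows", "kwargs": {"motion": [[0.002, -0.012, -0.01, 0.9, 0.7, 0, 0], [0.002, -0.01, -0.01, 0, 0, 0, 0], [0, 0, 0, 0, 0, 0, 0], [0, 0, 0, 0, 0, 0, 0]]}}

```text
time: 18.42
ee_pos: [495.7, -402.4, 201.0]
ee_rot: [[0.49, -0.008, -0.872], [0.872, 0.006, 0.49], [0.002, -1.0, 0.01]]
wrist_force: [-0.9, -1.1, -1.4]
gripper_width: 0.701
```

Run:
```python
from h import *
log();goal(-90,[494.5,-403,160]);d=grab('wrist');t=grab('top');s=grab('scene')
print('peg top proj scene',proj(s,[492.5,-401,90]),'seat',proj(s,[492.5,-401,15]))
A=[cv2.resize(i,(400,300),interpolation=2) for i in(d['frame'],s['frame'][200:380,70:310])]
cv2.imwrite('pics/c8.png',np.hstack(A)[:,:,::-1])
```

```text
t 18.425 q [ -41.8   28.6   94.3   -0.    57.7 -102.4] p [ 495.7 -402.4  201. ] F [-0.9 -1.1 -1.4] g 0.701
[[0.49, -0.008, -0.872], [0.872, 0.006, 0.49], [0.002, -1.0, 0.01]]
dp [ -1.2  -0.6 -41. ] rot [-0.4 -0.5 -0.2]
peg top proj scene (np.float64(149.35182252647496), np.float64(315.9798205765581)) seat (np.float64(157.08062571468574), np.float64(329.8002620419069))
```

View pics/c8.png

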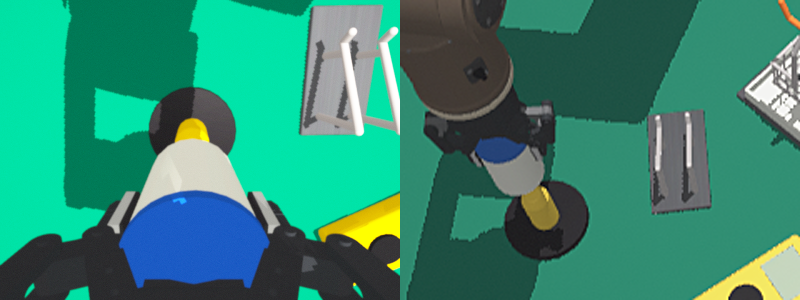

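Request:
{"fn": "play_rows", "kwargs": {"motion": [[-0.001, -0.001, -0.02, -0.4, -0.5, 0, 0], [0, 0, -0.02, 0, 0, 0, 0], [0, 0, -0.015, 0, 0, 0, 0], [0, 0, -0.01, 0, 0, 0, 0], [0, 0, 0, 0, 0, 0, 0]]}}

```text
time: 19.2
ee_pos: [495.5, -403.0, 136.7]
ee_rot: [[0.489, 0.004, -0.872], [0.872, -0.004, 0.489], [-0.001, -1.0, -0.005]]
wrist_force: [0.2, 0.1, -1.8]
gripper_width: 0.7
```

Request:
{"fn": "play_rows", "kwargs": {"motion": [[0, 0, -0.01, 0, 0, 0, 0], [0, 0, -0.01, 0, 0, 0, 0], [0, 0, 0, 0, 0, 0, 0]]}}

```text
time: 19.58
ee_pos: [496.0, -403.4, 116.2]
ee_rot: [[0.489, 0.005, -0.872], [0.872, -0.004, 0.489], [-0.001, -1.0, -0.007]]
wrist_force: [-0.1, -0.2, -1.5]
gripper_width: 0.698
```

Request:
{"fn": "play_rows", "kwargs": {"motion": [[-0.001, 0.001, -0.01, 0, 0, 0, 0], [-0.001, 0, -0.01, 0, 0, 0, 0], [0, 0, -0.01, 0, 0, 0, 0], [0, 0, -0.01, 0, 0, 0, 0], [0, 0, -0.006, 0, 0, 0, 0], [0, 0, 0, 0, 0, 0, 0]]}}

```text
time: 20.32
ee_pos: [493.7, -402.2, 66.7]
ee_rot: [[0.489, 0.005, -0.872], [0.872, -0.004, 0.489], [-0.001, -1.0, -0.006]]
wrist_force: [0.3, -0.1, -1.2]
gripper_width: 0.702
```

Request:
{"fn": "play_rows", "kwargs": {"motion": [[0, 0, -0.003, 0, 0, 0, 0], [0, 0, -0.002, 0, 0, 0, 0], [0, 0, 0, 0, 0, 0, 0]]}}

```text
time: 20.7
ee_pos: [494.1, -402.6, 62.0]
ee_rot: [[0.489, 0.006, -0.872], [0.872, -0.005, 0.489], [-0.001, -1.0, -0.007]]
wrist_force: [-1.1, -0.1, -1.7]
gripper_width: 0.701
```

Request:
{"fn": "play_rows", "kwargs": {"motion": [[0, 0, -0.003, 0, 0, 0, 0], [0, 0, -0.003, 0, 0, 0, 0], [0, 0, 0, 0, 0, 0, 0]]}}

```text
time: 21.08
ee_pos: [494.3, -402.7, 55.9]
ee_rot: [[0.489, 0.006, -0.872], [0.872, -0.005, 0.489], [-0.002, -1.0, -0.008]]
wrist_force: [-0.4, -0.7, -1.7]
gripper_width: 0.701
```

Request:
{"fn": "play_rows", "kwargs": {"motion": [[0, 0, -0.002, 0, 0, 0, 0], [0, 0, 0, 0, 0, 0, 0]]}}

```text
time: 21.32
ee_pos: [494.7, -403.0, 54.5]
ee_rot: [[0.489, 0.007, -0.872], [0.872, -0.006, 0.489], [-0.002, -1.0, -0.009]]
wrist_force: [-1.8, 1.0, 1.8]
gripper_width: 0.7
```

Request:
{"fn": "play_rows", "kwargs": {"motion": [[0, 0, -0.002, 0, 0, 0, 0], [0, 0, 0, 0, 0, 0, 0]]}}

```text
time: 21.58
ee_pos: [495.2, -403.6, 54.4]
ee_rot: [[0.489, 0.008, -0.872], [0.872, -0.007, 0.489], [-0.002, -1.0, -0.011]]
wrist_force: [-0.5, 0.4, -0.4]
gripper_width: 0.705
```

Request:
{"fn": "play_rows", "kwargs": {"motion": [[0, 0, 0, 0, 0, 0, 0.8], [0, 0, 0, 0, 0, 0, 1], [0, 0, 0, 0, 0, 0, 1], [0, 0, 0.01, 0, 0, 0, 1], [0, 0, 0.03, 0, 0, 0, 1], [0, 0, 0.045, 0, 0, 0, 1], [0, 0, 0.05, 0, 0, 0, 1], [0, 0, 0.05, 0, 0, 0, 1]]}}

```text
time: 22.58
ee_pos: [493.0, -401.7, 242.7]
ee_rot: [[0.489, 0.004, -0.872], [0.872, -0.003, 0.489], [-0.001, -1.0, -0.004]]
wrist_force: [0.9, -0.3, -0.9]
gripper_width: 0.994
```

Request:
{"fn": "play_rows", "kwargs": {"motion": [[-0.03, 0.04, 0.03, 0, 0, 0, 1], [-0.03, 0.05, 0.02, 0, 0, 0, 1], [-0.01, 0.05, 0, 0, 0, 0, 1], [0, 0, 0, 0, 0, 0, 1]]}}

```text
time: 23.08
ee_pos: [422.1, -259.7, 301.4]
ee_rot: [[0.49, 0.013, -0.872], [0.872, -0.01, 0.49], [-0.002, -1.0, -0.016]]
wrist_force: [0.4, -0.2, -0.1]
gripper_width: 0.999
```

Run:
```python
from h import *
log();s=grab('scene');t=grab('top')
cv2.imwrite('pics/c9.png',np.hstack([cv2.resize(s['frame'][150:450,100:430],(440,400),interpolation=2),cv2.resize(t['frame'][180:330,355:490],(360,400),interpolation=2)])[:,:,::-1])
for n,d in(('s',s),('t',t)):
    for p in([492.5,-401,110],[492.5,-401,15]):print(n,np.round(proj(d,p)))
    h=cv2.cvtColor(d['frame'],cv2.COLOR_RGB2HSV);m=cv2.inRange(h,(105,130,40),(125,255,255))
    k,l,st,ce=cv2.connectedComponentsWithStats(m)
    for i in range(1,k):
        if st[i,4]>40:print(n,st[i],np.round(ce[i]),onz(d,*ce[i],110))
```

```text
t 23.075 q [-3.510e+01  1.040e+01  1.067e+02 -1.000e-01  6.200e+01 -9.570e+01] p [ 422.1 -259.7  301.4] F [ 0.4 -0.2 -0.1] g 0.999
[[0.49, 0.013, -0.872], [0.872, -0.01, 0.49], [-0.002, -1.0, -0.016]]
s [147. 312.]
s [157. 330.]
s [321 199  13  13  88] [327. 205.] [493.32140692  62.35689273 110.        ]
s [578 249  14  15 120] [584. 256.] [933.95008126 446.80964868 110.        ]
s [132 302  30  27 647] [147. 315.] [ 497.76821878 -404.88306158  110.        ]
t [468. 282.]
t [459. 286.]
t [109 130  13   9  89] [115. 134.] [880.28198071 482.77781444 110.        ]
t [290 250  12   6  54] [295. 252.] [569.40069453  19.36426285 110.        ]
```

View pics/c9.png

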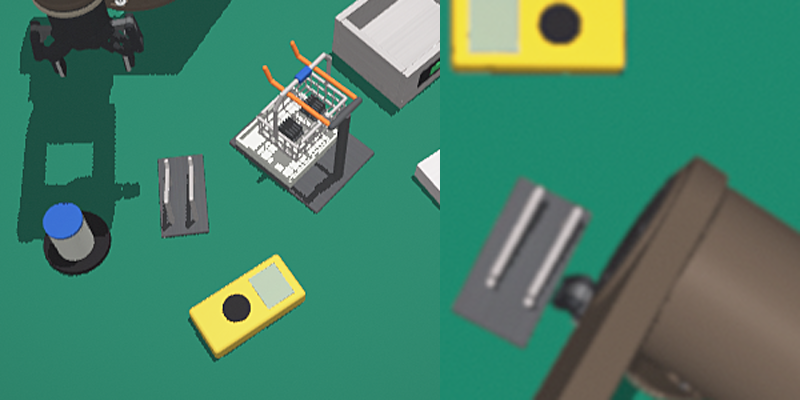

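```bash
python3 -c "
from bench import robot
print(robot.sign_off())"
```

```text
the job is handed in; nothing more can be done
None
```

I finished both parts in the order asked and handed the job in at about 23 s of the 61 s allowed. No verdict was reported.

- **Basket:** I lifted it out of the tank by the blue grip and brought it in over the prong tips. I lowered it until the measured force showed contact at the expected height, then released it. The last scene picture shows the handle bar across both prongs and the basket hanging clear of the tray.
- **Beaker:** I gripped it from its closed end along its axis, turned it 60° and lowered it over the yellow peg. It stopped with the tool at 54.4 mm; I had expected about 54 mm with the rim on the disc. The last scene picture shows it upright on the disc, blue end up. Its centre is within a few pixels of where it should be.
- **Power supply and multimeter:** I did not touch either. Both looked unmoved in the pictures I viewed, though only part of the power supply was in frame in the last one.
- **Checks that disagreed or failed:**
  - The top and scene cameras differed by about 4 mm in x.
  - Vertical moves overshot by 10–30%, so I corrected them on the way.
  - Contact forces at both placements were small (about 2 N), so seating rests mainly on the tool height at which each stopped.
  - In the last top view the arm hid the beaker, so only the scene camera confirms how it ended up.

The gripper was clear of everything at the end, with wrist force near zero.

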